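# Set a try square on a plaster block in the marking bay

### The job

Take the jar off the roller track and stand it upright on the bare table top, then push the plaster block along the rollers, without lifting it off them, until it is fully home against the end stop. Then lay the try square on the block for marking and let go: blade flat on top, wooden stock flush against the block's long side that faces the robot, and the blade's outer edge (the one level with the end of the stock) along the line scored across the block's top. Leave the cup, clay block, tape and tile where they stand.

Things in the scene. Friction and masses are not known exactly. Their poses are not given: they have to be found in the camera images.
- track: fixed roller track; origin at table height under its middle; lane along y, -170 to 170 mm, bay at the -y end, -x towards the robot. Lane 94 wide between 8 mm side channels, tops at z = 42; free rollers along x, tops at z = 30. Plywood end stop y = -170 to -180 and, on the far side only, fence x = 55 to 65, y = -180 to -30, both up to z = 70. The +y end is open
- bay_stop (a point): middle of the end stop's inner face at roller-top height (z = 30 in the track frame); axes as the track's. Fully home means the block's -y end touches this face, i.e. the block's origin is 60 mm from it along y
- plaster_block: white plaster block, 90 (x, across the lane) x 120 (y, along the lane) x 55 mm high, about 0.9 kg, on the rollers with 2 mm play each side. Origin at the centre of its underside, axes parallel to the track's; its -x long side faces the robot. A 2 mm line is scored across its top, parallel to x, at y = -35
- score_line (a point): middle of the scored line, on the block's top face; axes as the block's
- jar: small screw-top jar, 54 mm diameter, 62 high, standing on the rollers between the block and the end stop. Origin at the centre of its underside
- notebook: closed green notebook, 151 (x) x 118 (y) x 12 mm, fixed; the square's blade rests on it. Origin at the centre of its underside
- try_square: wooden stock 100 (x) x 28 (y) x 40 high, origin at the centre of its underside; steel blade 40 wide (x = 10 to 50), z = 10 to 14, from the stock's inner face y = 14 to y = 126. 0.18 kg. Lies with its blade on the notebook. Grip the stock across its 28 mm, above the blade, near x = -10. Laid as asked, its y axis points along the block's +x and its x axis along the block's -y
- stock_face_a (a point): on the stock's inner face (the one the blade leaves from), 45 mm from the middle towards the blade end, 5 above the underside; axes as the square's
- stock_face_b (a point): on the stock's inner face, 45 mm from the middle towards the other end, 5 above the underside
- blade_edge_root (a point): on the blade's outer edge (x = 50 in the square's frame, level with the stock's end), at its underside, 10 mm from the stock
- blade_edge_tip (a point): on the same outer edge and underside, 76 mm from the stock
- speckle_cup: bystander: cup, 71 mm wide, 91 high. Origin under its centre
- clay_block: bystander: grey clay block 89 x 62 x 56 mm. Origin under its centre
- masking_tape: bystander: roll of masking tape, 76 mm diameter, 19 high. Origin under its centre
- test_tile: bystander: flat test tile 40 x 55 x 9 mm. Origin under its centre

How it is judged:
By the outcome, as a careful person would: the job done as asked, in the order asked, and still so for the second after the job is handed in, with the robot touching nothing.
It also fails if it takes over 64 s, if anything falls off the work surface, if the arm or the gripper's body presses on something with over 40 N, if the wrist force passes 120 N, or if a joint passes its speed limit or range.

### The arm

A 6-joint arm with a two-finger parallel gripper is mounted at the origin on a cart in front of the work surface, level with it; the furniture and walls round the work are solid. World frame = base frame: x ahead of the robot, y to its left, z up, the work surface at z = 0. Lengths are in m, angles in rad, forces in N, time in s.
With the tool pointing down it reaches from about 0.25 to 0.725 m from the base axis. Payload 4 kg.
Tool frame: the origin (TCP) lies midway between the tips of the shut fingers; the grasp point (between the pads) lies 19 mm behind it (bot.grip_depth is the distance from the TCP to the grasp point, in m); z points along the fingers, y is the line along which they close (so a half turn about z gives the same grasp; the last joint's range is limited). The gripper opens to 85 mm and grips with 20 to 120 N. Pads are 22 mm wide; open, the fingers measure 114 mm over their backs; the gripper's body (76 mm by 85 mm) begins 54 mm behind the grasp point. The pads swing forward as they close: fully open they stand 13 mm farther back than shut.
Start: joints at [1.198, 0.241, 0.005, 1.335, 0, 1.571], TCP at [0.182, 0.466, 0.231] pointing down, gripper open.
Joint ranges: [-2.72, 2.72], [-1.05, 1.87], [-1.09, 1.28], [-1.99, 2.15], [-1.42, 1.44], [-3.14, 3.14]. Speed limits (rad/s): [2.79, 2.79, 3.14, 3.14, 3.14, 3.14].

### API

Orientations are given as a unit quaternion [x, y, z, w].
In Python, from workcell import bot gives the robot as it stands.
- The arm moves only by the shell command python3 -m creep 'ROWS'. ROWS is JSON, one flat list of numbers, 5 for each row, row after row: the shift along the world's x, y, z in m, then the turn about the world's z in rad, then the finger opening in m, from 0 to 0.0854. In form: [x, y, z, twist, claw, x, y, z, twist, claw, ...]. A call has 1 to 10 rows; each row is the pose to reach, as a shift and turn from the pose commanded when the call began; what a row does not reach only later rows make up. A row lasts 1/12 s, in which the tool goes at most 41.7 mm and 7.16 degrees, less where a joint would pass 70% of its speed; a pose out of reach is approached as far as the arm can. A call with a gripper value outside its range is refused whole. The fingers move at their own pace and stop on an object; the grip force is fixed at half the most. Time passes only in rows, so rows that repeat a pose let the fingers close. It gives the time, the measured TCP pose, the force, the opening and the grip force at its end, in the units of the state.
- bot.get_obs(): the state, without advancing time (a new reading comes with each control period).
- bot.camera(name): name is "side" or "top"; returns a dict with "pixels" (420x560x3 uint8, red, green, blue), "camera_matrix" (3x3 intrinsics, pixels), "extrinsics" (4x4, takes a point from world to camera coordinates). Camera axes: x right, y down, z forward; pixel columns grow to the right and rows downward; lengths in m; the calibration is good to about 2 mm. A picture is of the moment at which its call begins. There is no depth.
- bot.job_done(): hands the job in; it is judged then, once.
Trained networks look in the newest picture that a camera, given by its name, has taken for a name from the list of things; names that differ only in an ending like _2 or _b are one class to them, and where a whole thing is asked for, a point or a joint stands for the part that bears it (a point fixed in the world has none). Each returns a list of dicts, best first, with "score" (0 to 1); they miss things now and then, are a little off and sometimes report something else, mostly with a low value. They report only what shows in the picture. A call takes as long as a camera call.
- bot.look_for(camera, thing): "centre" ([column, row] as shares, 0 to 1, of the picture: columns of its width, rows of its height, amid what is visible of it).
- bot.place_of(camera, thing): "centre" ([column, row] as shares, 0 to 1, of the picture: columns of its width, rows of its height: a listed point, or the origin of a listed thing).
The state is a dict: "clock": time; "joint_pos": joint angles; "joint_vel": joint speeds; "tau": joint torques, N m; "eef_pos": TCP position; "tool_rot": TCP orientation; "ft_force": force on the tool from outside, world axes, zero at the start; "ft_torque": the same for the moment, N m; "grip_width": finger opening in m; "grasp_force": force on a finger pad.
Only numpy, scipy, OpenCV 4.12 (cv2) and the standard library are available. Lean on these libraries where they do the work, as an engineer would, in place of code of your own. Each camera call takes 0.05 s, during which the arm holds its last target. There are 200 camera calls.

## Working session

There is one attempt and no reset: what is moved stays moved. The work goes in short steps, Python scripts to look and compute and a shell command to move; the robot and the scene stay as the last step left them, time stands still between calls to the robot, and variables do not carry over. Pictures are saved under pics/ and viewed, at most 10 in all, crops included, and the job is handed in when it is done.

```bash
mkdir -p pics
cat > h.py <<'E'
from workcell import bot
import numpy as np, cv2
def cams():
    return {n: bot.camera(n) for n in ("side","top")}
def P(c):
    return np.array(c["camera_matrix"])@np.array(c["extrinsics"])[:3]
def tri(C,px):
    Ps=[P(C[n]) for n in ("side","top")]
    X=cv2.triangulatePoints(Ps[0],Ps[1],np.array(px["side"],float).reshape(2,1),np.array(px["top"],float).reshape(2,1))
    X=(X[:3]/X[3]).ravel()
    err=[np.linalg.norm(proj(C[n],X)-px[n]) for n in px]
    return X,err
def proj(c,X):
    p=P(c)@np.append(X,1); return p[:2]/p[2]
def onz(c,px,z):
    M=P(c); A=M[:,[0,1,3]].copy(); A[:,2]+=M[:,2]*z
    r=np.linalg.solve(A,np.array([px[0],px[1],1.])); return r[:2]/r[2]
def find(cam,thing,f="place_of"):
    r=getattr(bot,f)(cam,thing)
    return [(np.array(d["centre"])*[560,420],d["score"]) for d in r]
E
python3 - <<'E'
from h import *
np.set_printoptions(precision=4,suppress=True)
C=cams()
for n in C: cv2.imwrite(f"pics/{n}0.png",C[n]["pixels"][:,:,::-1])
for t in "track bay_stop plaster_block score_line jar notebook try_square stock_face_a stock_face_b blade_edge_root blade_edge_tip speckle_cup clay_block masking_tape test_tile".split():
    a={n:find(n,t) for n in C}
    print(t,{n:[(p.round(1).tolist(),round(s,2)) for p,s in a[n][:2]] for n in a})
    if a["side"] and a["top"]: print("   ",*tri(C,{n:a[n][0][0] for n in a}))
o=bot.get_obs(); print(o["clock"],o["eef_pos"],o["tool_rot"])
E
```

```text
track {'side': [([307.8, 210.6], 0.76), ([291.2, 314.6], 0.28)], 'top': [([335.4, 225.4], 0.57)]}
    [ 0.5132 -0.0955  0.0113] [np.float64(0.9860820243486875), np.float64(1.8242565076542474)]
bay_stop {'side': [([320.7, 182.9], 0.98)], 'top': [([395.7, 223.7], 0.82)]}
    [ 0.5111 -0.2498  0.0356] [np.float64(0.017453673901207147), np.float64(0.035647121472058306)]
plaster_block {'side': [([306.1, 209.0], 0.74)], 'top': [([318.5, 225.1], 0.77)]}
    [ 0.5083 -0.047   0.0386] [np.float64(0.3906885560308268), np.float64(0.7146296115535794)]
score_line {'side': [([306.3, 186.4], 0.97)], 'top': [([336.2, 218.0], 0.7), ([198.1, 238.6], 0.33)]}
    [ 0.518  -0.0842  0.0893] [np.float64(0.2894682962537307), np.float64(0.5610251471132855)]
jar {'side': [([312.8, 192.2], 0.75), ([291.9, 314.9], 0.45)], 'top': [([374.3, 219.8], 0.73)]}
    [ 0.5234 -0.1968  0.0253] [np.float64(0.20851115588045194), np.float64(0.4115670082709521)]
notebook {'side': [([277.1, 294.1], 0.94)], 'top': [([179.7, 236.3], 0.61), ([397.6, 223.2], 0.5)]}
    [0.4839 0.3149 0.0059] [np.float64(1.4274099076172615), np.fl
[... 942 characters left out ...]
)], 'top': [([260.5, 281.7], 0.86)]}
    [0.3609 0.1011 0.0104] [np.float64(0.2045135802829204), np.float64(0.32831216126390816)]
clay_block {'side': [([184.1, 282.6], 0.63)], 'top': [([181.7, 152.1], 0.84)]}
    [0.7041 0.3158 0.0022] [np.float64(0.8635133096132385), np.float64(1.2117555432936855)]
masking_tape {'side': [([213.6, 251.6], 0.63)], 'top': [([236.6, 160.6], 0.83)]}
    [0.69   0.1694 0.0011] [np.float64(1.119514832082074), np.float64(1.7593307786740426)]
test_tile {'side': [([306.6, 208.3], 0.58)], 'top': [([309.5, 280.0], 0.66)]}
    [0.4482 0.003  0.0743] [np.float64(18.23580290831216), np.float64(33.9543033117196)]
1.6 [0.1821 0.4657 0.2313] [ 0.1853  0.9827 -0.     -0.    ]
```

Run:
```python
import cv2
a=cv2.imread("pics/side0.png");b=cv2.imread("pics/top0.png")
a=cv2.resize(a[130:360,130:440],None,fx=2.5,fy=2.5,interpolation=cv2.INTER_CUBIC)
b=cv2.resize(b[110:320,130:430],None,fx=2.6,fy=2.6,interpolation=cv2.INTER_CUBIC)
cv2.imwrite("pics/s0c.png",a);cv2.imwrite("pics/t0c.png",b)
```

```text
(no output)
```

View pics/s0c.png

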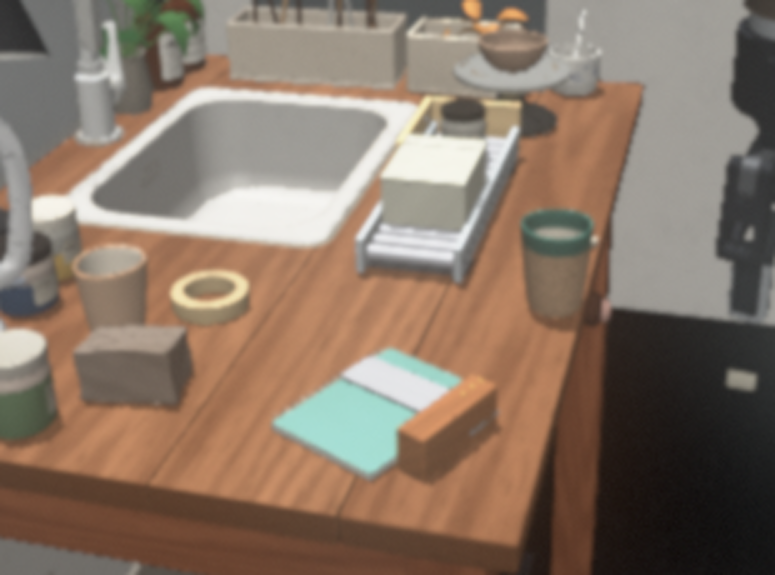

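View pics/t0c.png

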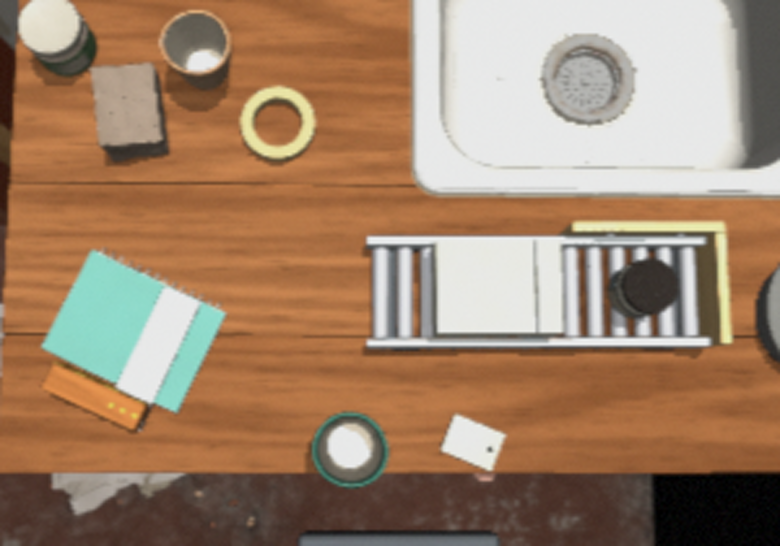

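The side view shows the square at bottom centre (full-frame pixels ≈306,300) and the block with the jar behind it at (306,200). In the top view the block covers columns 297–347, the jar lid is at (379,220) and the square at (170,262). The lane runs along −y almost exactly. Next I'll get finer measurements of the edges.

```bash
cat > m.py <<'E'
from h import *
def seg(c,cond,box,z):
    im=c["pixels"].astype(float); x0,y0,x1,y1=box; k=6
    u=cv2.resize(im[y0:y1,x0:x1],None,fx=k,fy=k,interpolation=cv2.INTER_CUBIC)
    m=cond(u[:,:,0],u[:,:,1],u[:,:,2]).astype(np.uint8)
    m=cv2.morphologyEx(m,cv2.MORPH_OPEN,np.ones((5,5)))
    cs,_=cv2.findContours(m,cv2.RETR_EXTERNAL,cv2.CHAIN_APPROX_NONE)
    ct=max(cs,key=cv2.contourArea).reshape(-1,2)
    px=(ct+.5)/k-.5+[x0,y0]
    w=np.array([onz(c,p,z) for p in px])*1000
    return w,cv2.minAreaRect(w.astype(np.float32))
E
python3 - <<'E'
from m import *
np.set_printoptions(precision=1,suppress=True)
c=bot.camera("top"); E=np.array(c["extrinsics"]); print("cam",-E[:3,:3].T@E[:3,3])
im=c["pixels"]
for n,(x,y) in dict(block=(310,220),face=(310,239),stock=(160,258),stocktop=(165,262),blade=(190,240),book=(160,235),lid=(380,219),stop=(408,220),fence=(370,197),chan=(300,242),table=(330,255)).items(): print(n,im[y,x])
def show(n,r): print(n,*[np.round(v,1) for v in r])
w,r=seg(c,lambda R,G,B:(R>175)&(B>165),(285,195,352,243),.085); show("block",r)
w,r=seg(c,lambda R,G,B:(R>B*1.9)&(R>110),(140,245,192,282),.040); show("stock",r)
w,r=seg(c,lambda R,G,B:(G>R+25)|((R>170)&(B>170)),(135,200,222,275),.012); show("book",r)
w,r=seg(c,lambda R,G,B:(R>170)&(B>170)&(abs(R-B)<20),(165,215,212,270),.014); show("blade",r)
w,r=seg(c,lambda R,G,B:(R<75),(365,205,395,235),.092); show("lid",r)
w,r=seg(c,lambda R,G,B:(R>170)&(R>B*1.25)&(G>150),(345,190,415,250),.070); show("stop",cv2.boundingRect(w.astype(np.float32)))
# profile rows across track
for col in (282,355,362): print(col,im[195:250,col,:].mean(1).astype(int))
print(im[220,390:416].tolist())
E
```

```text
cam [0.4 0.1 1. ]
block [232 233 229]
face [95 91 83]
stock [213 136  73]
stocktop [215 135  72]
blade [232 233 232]
book [141 218 201]
lid [53 48 45]
stop [231 231 179]
fence [231 231 171]
chan [220 221 220]
table [155  98  58]
block [517.4 -40.7] [ 91.4 166.3] 0.3
stock [409.9 339.7] [132.5  91.3] 89.9
book [476.5 309.3] [150.9 113.6] 64.6
blade [464.2 283.5] [ 41.3 113.2] 65.9
lid [ 515.3 -189.5] [53.3 81.5] 20.9
stop 462 -276 121 153
282 [118 116 115 114 105 125 226 232 221 108  83  97 105 109 108 107 107 106
 107 108 107 104 103 104 104 104 102 101 103 103 101 101 101 101 103 103
 103 103 102 102  97  89  87  88 106 181 228 224 120  57  67  82 117 119
 116]
355 [183 214 216 200  92  87 172 225 206 104  97 119 121 118 116 114 114 108
 111 111 110 108 105 104 102  97  97  93  92  92  91  87  85  82  83  81
  80  81  81  80  79  81  82  82 109 224 231 222 101  72  85 113 115 114
 108]
362 [188 215 214 186  88  88 161 176 209 106  78  80  78  77  76  74  72  75
  78  80  80  79  82  82  81  78  80  83  84  87  91  89  83  86  86  89
  93  93  95  97 103 105 108 108 120 225 231 223 101  71  84 114 117 111
 107]
[[62, 60, 57], [88, 88, 88], [139, 139, 143], [187, 188, 191], [222, 222, 223], [231, 231, 231], [219, 220, 220], [157, 156, 153], [100, 90, 74], [86, 71, 51], [85, 72, 50], [86, 73, 50], [92, 78, 54], [91, 78, 54], [91, 77, 54], [109, 95, 65], [199, 184, 130], [229, 226, 171], [231, 231, 179], [223, 218, 158], [187, 157, 107], [158, 105, 62], [155, 99, 59], [156, 99, 59], [155, 99, 57], [156, 99, 59]]
```

Run:
```python
from m import *
np.set_printoptions(precision=1,suppress=True)
C=cams(); c=C["top"]; s=C["side"]; im=c["pixels"].astype(float)
def show(n,r): print(n,*[np.round(v,1) for v in r])
w,r=seg(c,lambda R,G,B:(R>185)&(R>B*2),(140,245,192,282),.040); show("stock",r)
w,r=seg(c,lambda R,G,B:(R<62)&(R-B<14),(370,208,394,232),.092); show("lid",r); print(w.min(0),w.max(0))
w,r=seg(s,lambda R,G,B:(R<75),(300,160,330,190),.092); show("lid side",r); print(w.min(0),w.max(0))
# block top edges along columns (y ends) via subpixel half-crossings
def edges(v,t):
    d=v-t; i=np.where(d[:-1]*d[1:]<0)[0]; return i+d[i]/(d[i]-d[i+1])
for row in (208,215,225,232):
    g=im[row,285:360].mean(1); e=edges(g,165)+285
    print(row,[onz(c,(x,row),.085)[1]*1000 for x in e]); j=335-285+np.argmin(g[45:56])-5; jj=np.argmin(g[47:56])+47; ww=210-g[jj-2:jj+3].clip(0,210); xx=285+(ww*np.arange(jj-2,jj+3)).sum()/ww.sum(); print("  score y",onz(c,(xx,row),.085)*1000)
for col in (305,315,325,342):
    e=edges(im[195:250,col].mean(1),165)+195
    print(col,"block x z85",[round(onz(c,(col,y),.085)[0]*1000,1) for y in e],"chan z42",[round(onz(c,(col,y),.042)[0]*1000,1) for y in e])
for col in (280,290,352,362,375,395):
    e=edges(im[195:250,col].mean(1),160)+195
    print(col,"chan z42",[round(onz(c,(col,y),.042)[0]*1000,1) for y in e],"z70",[round(onz(c,(col,y),.07)[0]*1000,1) for y in e[:2]])
for row in (207,220,235):
    e=edges(im[row,398:416].mean(1),150)+398; print("stop y z70",[round(onz(c,(x,row),.07)[1]*1000,1) for x in e])
for t in ("bay_stop","blade_edge_root","blade_edge_tip","try_square","jar","score_line"):
    print(t,[(n,p,round(q,2)) for n in C for p,q in find(n,t)[:1]], )
```

```text
stock [412.3 340.3] [98.4 26.9] 67.0
lid [ 514.9 -190.9] [50.2 51.5] 0.2
[ 489.7 -216.6] [ 540.  -165.2]
lid side [ 509.  -161.4] [39.3 17.8] 16.4
[ 490.8 -175.2] [ 529.9 -151.6]
208 [np.float64(35.054290530812544), np.float64(23.42713196068295), np.float64(18.424549471615116), np.float64(11.398354177982343), np.float64(-123.26089680634706), np.float64(-134.45122118817304)]
  score y [544.7 -82.6]
215 [np.float64(35.14709818799284), np.float64(10.843821333760546), np.float64(-123.25415312800881), np.float64(-134.45321601950764)]
  score y [527.3 -83.2]
225 [np.float64(35.439265763297314), np.float64(10.709525271158943), np.float64(-109.9730639587343), np.float64(-111.49006524581539), np.float64(-122.74703494317069), np.float64(-134.38722783335584)]
  score y [502.5 -84. ]
232 [np.float64(35.18817125349783), np.float64(10.886982734953552), np.float64(-109.31308898930688), np.float64(-111.21491344381438), np.float64(-122.80849723930395), np.float64(-134.1016020874431)]
  score y [485.3 -84. ]
305 block x z85 [np.float64(563.4), np.float64(471.5), np.float64(464.2), np.float64(459.4)] c
[... 1636 characters left out ...]
t64(566.0)]
stop y z70 [np.float64(-264.2), np.float64(-274.8)]
stop y z70 [np.float64(-263.6), np.float64(-274.4)]
stop y z70 [np.float64(-264.3), np.float64(-275.1)]
bay_stop [('side', array([320.3, 185.9]), 0.93), ('top', array([155.9, 248.7]), 0.56)]
blade_edge_root [('side', array([315.7, 292.3]), 0.77), ('top', array([189.4, 265.3]), 0.79)]
blade_edge_tip [('side', array([186.4, 282.2]), 0.66), ('top', array([199.3, 239.7]), 0.64)]
try_square [('side', array([308.1, 305.1]), 0.95), ('top', array([167.1, 259.4]), 0.93)]
jar [('side', array([290.6, 279. ]), 0.29), ('top', array([374.2, 221.5]), 0.86)]
score_line [('side', array([305.9, 189.8]), 0.8), ('top', array([337.1, 218. ]), 0.57)]
```

```bash
python3 -m creep '[0.333,-0.657,-0.06,0.372,0.07,0.333,-0.657,-0.06,0.372,0.07,0.333,-0.657,-0.06,0.372,0.07,0.333,-0.657,-0.06,0.372,0.07,0.333,-0.657,-0.06,0.372,0.07,0.333,-0.657,-0.06,0.372,0.07,0.333,-0.657,-0.06,0.372,0.07,0.333,-0.657,-0.06,0.372,0.07,0.333,-0.657,-0.06,0.372,0.07,0.333,-0.657,-0.06,0.372,0.07]'
```

```text
clock: 3.18
eef_pos: [0.3666, 0.1013, 0.1985]
tool_rot: [0.0, 1.0, 0.0, 0.001]
ft_force: [1.2, 0.9, -0.6]
grip_width: 0.0697
grasp_force: 0.0
```

```bash
python3 -m creep '[0.145,-0.286,-0.037,0,0.07,0.145,-0.286,-0.037,0,0.07,0.145,-0.286,-0.037,0,0.07,0.145,-0.286,-0.037,0,0.07,0.145,-0.286,-0.037,0,0.07,0.145,-0.286,-0.037,0,0.07,0.145,-0.286,-0.037,0,0.07,0.145,-0.286,-0.037,0,0.07,0.145,-0.286,-0.037,0,0.07,0.145,-0.286,-0.037,0,0.07]'
python3 - <<'E'
from h import *
c=bot.camera("top"); o=bot.get_obs(); print(o["eef_pos"],o["tool_rot"],o["joint_pos"],proj(c,o["eef_pos"]))
cv2.imwrite("pics/t1.png",cv2.resize(c["pixels"][170:270,300:430,::-1],None,fx=5,fy=5,interpolation=cv2.INTER_CUBIC))
E
```

```text
clock: 4.02
eef_pos: [0.511, -0.1841, 0.1603]
tool_rot: [0.002, 1.0, 0.0, -0.001]
ft_force: [-0.6, 0.3, -0.2]
grip_width: 0.07
grasp_force: 0.0
[ 0.510522   -0.18290154  0.16064117] [ 1.00310385e-03  9.99999087e-01  4.87648738e-04 -7.63256930e-04] [-3.44244180e-01  3.64649250e-01 -1.06489249e-02  1.19726385e+00
  4.04672796e-04 -3.42238328e-01] [385.55060193 218.51867884]
```

View pics/t1.png

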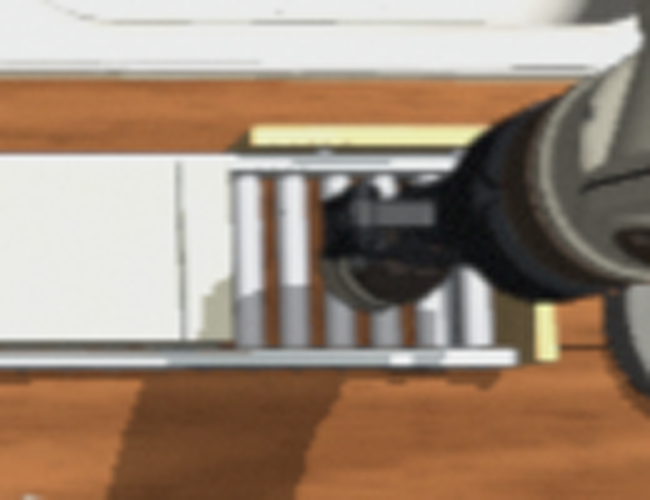

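The gripper is above the jar (crop ≈380,270). It needs a shift of +4, −8 mm, then down to z 0.06, close and lift.

```bash
python3 -m creep '[0.004,-0.008,-0.03,0,0.07,0.004,-0.008,-0.06,0,0.07,0.004,-0.008,-0.09,0,0.07,0.004,-0.008,-0.099,0,0.07,0.004,-0.008,-0.099,0,0.07,0.004,-0.008,-0.099,0,0.04,0.004,-0.008,-0.099,0,0.04,0.004,-0.008,-0.099,0,0.04,0.004,-0.008,-0.099,0,0.04,0.004,-0.008,-0.099,0,0.04]'
```

```text
clock: 4.9
eef_pos: [0.5166, -0.1911, 0.0643]
tool_rot: [0.0, 1.0, -0.0, 0.002]
ft_force: [0.4, -0.7, 6.4]
grip_width: 0.0517
grasp_force: 63.1
```

```bash
python3 -m creep '[0,0,0.02,0,0.04,0,0,0.05,0,0.04,-0.03,0,0.05,0,0.04,-0.07,0,0.05,0,0.04,-0.1,0,0.05,0,0.04,-0.121,0,0.04,0,0.04,-0.121,0,0.01,0,0.04,-0.121,0,-0.015,0,0.04,-0.121,0,-0.024,0,0.04,-0.121,0,-0.024,0,0.04]'
```

```text
clock: 5.73
eef_pos: [0.392, -0.1899, 0.0365]
tool_rot: [0.001, 1.0, 0.001, -0.002]
ft_force: [-0.7, 0.1, -0.8]
grip_width: 0.0521
grasp_force: 62.9
```

```bash
python3 -m creep '[0,0,-0.003,0,0.04,0,0,-0.006,0,0.04,0,0,-0.006,0,0.04]'
```

```text
clock: 5.98
eef_pos: [0.3956, -0.1914, 0.0344]
tool_rot: [0.0, 1.0, -0.001, 0.001]
ft_force: [-2.5, 0.8, 8.0]
grip_width: 0.0519
grasp_force: 63.8
```

```bash
python3 -m creep '[0,0,0.001,0,0.07,0,0,0.001,0,0.07,0,0,0.001,0,0.07,0,0,0.001,0,0.07,0,0,0.03,0,0.07,0,0,0.06,0,0.07,0,0,0.1,0,0,0.02,0.04,0.11,0,0,0.04,0.075,0.11,0,0,0.06,0.11,0.11,0,0]'
python3 -m creep '[0.02,0.035,0,0,0,0.04,0.07,0,0,0,0.061,0.11,0,0,0,0.061,0.145,0,0,0,0.061,0.145,-0.03,0,0,0.061,0.145,-0.06,0,0,0.061,0.145,-0.085,0,0,0.061,0.145,-0.085,0,0]'
```

```text
clock: 6.82
eef_pos: [0.455, -0.0816, 0.1441]
tool_rot: [0.002, 1.0, -0.0, 0.002]
ft_force: [0.7, -0.5, -0.4]
grip_width: 0.0218
grasp_force: 0.0
clock: 7.48
eef_pos: [0.51, 0.0631, 0.0522]
tool_rot: [-0.0, 1.0, -0.001, -0.005]
ft_force: [-1.3, -1.0, -0.1]
grip_width: 0.0
grasp_force: 0.0
```

```bash
python3 - <<'E'
from h import *
C=cams()
a=cv2.resize(C["side"]["pixels"][150:290,250:400,::-1],(600,560),interpolation=cv2.INTER_CUBIC)
cv2.imwrite("pics/s2.png",a)
E
python3 -m creep '[0.006,-0.02,0,0,0,0.006,-0.03,0,0,0,0.006,-0.036,0,0,0,0.006,-0.042,0,0,0,0.006,-0.05,0,0,0,0.006,-0.058,0,0,0,0.006,-0.066,0,0,0,0.006,-0.074,0,0,0,0.006,-0.082,0,0,0,0.006,-0.09,0,0,0]'
```

```text
clock: 8.42
eef_pos: [0.5204, -0.0276, 0.0573]
tool_rot: [0.0, 1.0, 0.0, 0.0]
ft_force: [1.9, 3.0, 2.4]
grip_width: -0.0
grasp_force: 1.5
```

View pics/s2.png

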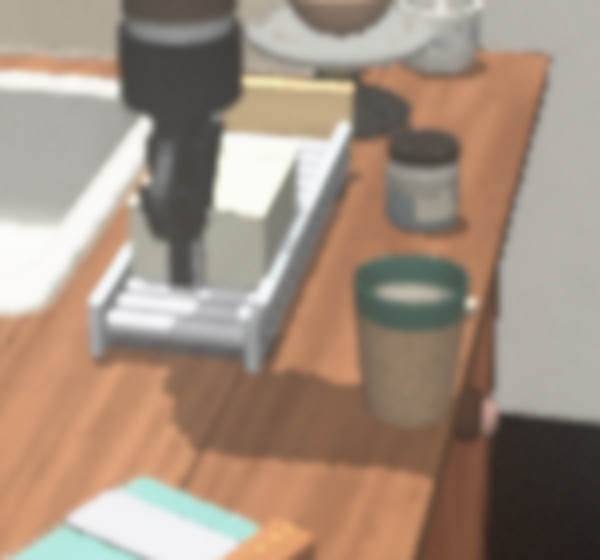

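The jar stands upright on the table (crop ≈422,185) and the finger is behind the block (≈185,270). Contact is at 3 N, so I'll keep pushing.

```bash
python3 -m creep '[0,-0.008,0,0,0,0,-0.017,0,0,0,0,-0.026,0,0,0,0,-0.035,0,0,0,0,-0.044,0,0,0,0,-0.053,0,0,0,0,-0.062,0,0,0,0,-0.071,0,0,0,0,-0.078,0,0,0,0,-0.084,0,0,0]'
python3 -m creep '[0,-0.004,0,0,0,0,-0.007,0,0,0,0,-0.01,0,0,0,0,-0.013,0,0,0,0,-0.015,0,0,0,0,-0.015,0,0,0]'
```

```text
clock: 9.25
eef_pos: [0.52, -0.112, 0.0571]
tool_rot: [0.001, 1.0, -0.0, -0.0]
ft_force: [2.5, 2.4, 0.9]
grip_width: -0.0
grasp_force: 1.2
clock: 9.75
eef_pos: [0.5199, -0.1265, 0.057]
tool_rot: [0.001, 1.0, -0.0, -0.001]
ft_force: [0.4, 0.0, -0.3]
grip_width: -0.0001
grasp_force: 0.0
```

```bash
python3 -m creep '[0,-0.002,0,0,0,0,-0.004,0,0,0,0,-0.006,0,0,0,0,-0.006,0,0,0]'
```

```text
clock: 10.08
eef_pos: [0.5204, -0.1303, 0.0571]
tool_rot: [-0.0, 1.0, 0.002, 0.0]
ft_force: [-0.2, 6.7, 0.6]
grip_width: 0.0002
grasp_force: 3.2
```

```bash
python3 -m creep '[0,-0.002,0,0,0,0,-0.004,0,0,0,0,-0.004,0,0,0]'
```

```text
clock: 10.33
eef_pos: [0.5205, -0.1303, 0.0572]
tool_rot: [-0.002, 1.0, 0.006, 0.0]
ft_force: [1.7, 18.1, 3.9]
grip_width: -0.0003
grasp_force: 8.6
```

```bash
python3 -m creep '[0,0.01,0,0,0,0,0.025,0,0,0,0,0.025,0.04,0,0,0,0.03,0.08,0,0,-0.01,0.07,0.1,0.11,0.05,-0.02,0.11,0.1,0.23,0.05,-0.03,0.15,0.1,0.35,0.05,-0.04,0.19,0.1,0.47,0.05,-0.05,0.23,0.1,0.59,0.05,-0.06,0.27,0.1,0.71,0.05]'
python3 -m creep '[-0.01,0.04,0,0.11,0.05,-0.02,0.08,0,0.22,0.05,-0.03,0.12,0,0.33,0.05,-0.04,0.16,0,0.45,0.05,-0.044,0.2,0,0.45,0.05,-0.044,0.21,-0.04,0.45,0.05,-0.044,0.21,-0.06,0.45,0.05,-0.044,0.21,-0.06,0.45,0.05]'
python3 - <<'E'
from m import *
from scipy.spatial.transform import Rotation as Ro
np.set_printoptions(precision=4,suppress=True)
o=bot.get_obs(); R=Ro.from_quat(o["tool_rot"]).as_matrix(); print(o["eef_pos"],np.degrees(np.arctan2(R[1,1],R[0,1])),o["joint_pos"][5],R[2,2])
C=cams()
a=np.zeros((560,800,3),np.uint8)
a[:,:400]=cv2.resize(C["side"]["pixels"][240:352,250:330,::-1],(400,560)); a[:,400:]=cv2.resize(C["top"]["pixels"][190:302,140:220,::-1],(400,560))
cv2.imwrite("pics/g3.png",a)
cv2.imwrite("pics/top3.png",C["top"]["pixels"][:,:,::-1])
E
```

```text
clock: 11.17
eef_pos: [0.4602, 0.1335, 0.1575]
tool_rot: [-0.35, 0.937, -0.001, 0.0]
ft_force: [0.8, 0.6, -0.4]
grip_width: 0.0499
grasp_force: 0.0
clock: 11.83
eef_pos: [0.4136, 0.3409, 0.0924]
tool_rot: [-0.549, 0.836, -0.001, -0.005]
ft_force: [-1.1, -0.5, -0.4]
grip_width: 0.0495
grasp_force: 0.0
[0.4136 0.3409 0.0924] 156.54141982507932 -0.47121117290151515 -0.9999532862014271
```

View pics/g3.png

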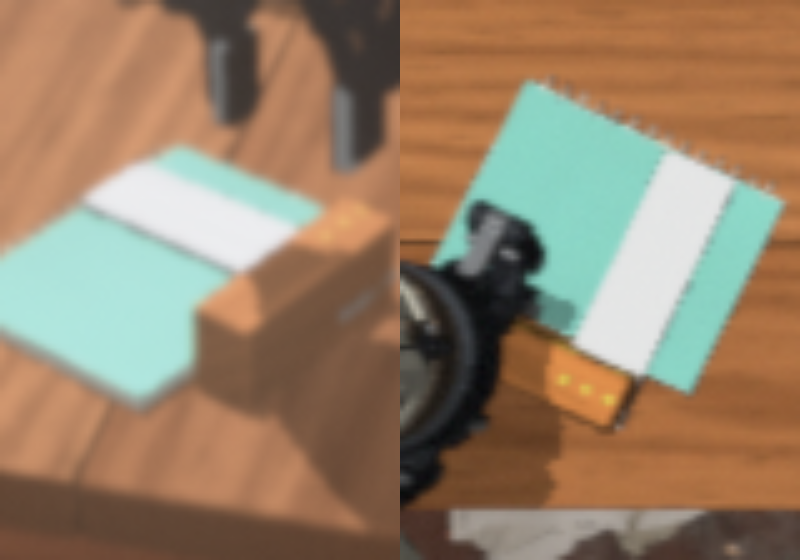

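The gripper is above the stock with its fingers either side (≈230,110 and ≈345,150 in the left panel). Next I'll go down and grip.

```bash
python3 -m creep '[0.003,0.008,-0.02,0,0.05,0.003,0.008,-0.045,0,0.05,0.003,0.008,-0.065,0,0.05,0.003,0.008,-0.076,0,0.05,0.003,0.008,-0.076,0,0.05,0.003,0.008,-0.076,0,0.01,0.003,0.008,-0.076,0,0.01,0.003,0.008,-0.076,0,0.01,0.003,0.008,-0.076,0,0.01,0.003,0.008,-0.076,0,0.01]'
python3 - <<'E'
from m import *
np.set_printoptions(precision=4,suppress=True)
o=bot.get_obs(); print(o["eef_pos"],o["clock"])
c=bot.camera("top"); im=c["pixels"].astype(float)
def edges(v,t):
    d=v-t; i=np.where(d[:-1]*d[1:]<0)[0]; return i+d[i]/(d[i]-d[i+1])
for row in (206,213,220,227,234):
    g=im[row,345:420].mean(1); e=edges(g,170)+345
    k=np.arange(395-345,411-345); j=k[np.argmin(g[50:66])]; q=slice(j-2,j+3); w=(g[50:66].max()-g[q]).clip(0); x=345+(w*np.arange(j-2,j+3)).sum()/w.sum()
    print(row,"ends",[round(onz(c,(a,row),.085)[1]*1000,1) for a in e],"score",onz(c,(x,row),.085)*1000)
for col in (366,376,386,396):
    e=edges(im[195:250,col].mean(1),170)+195; print(col,[round(onz(c,(col,y),.085)[0]*1000,1) for y in e])
for n in ("side","top"):
  bot.camera(n)
  for t in ("score_line","bay_stop","plaster_block"): print(n,t,[(p,round(s,2)) for p,s in find(n,t)[:2]])
E
```

```text
clock: 12.77
eef_pos: [0.421, 0.3515, 0.0235]
tool_rot: [-0.548, 0.837, 0.0, 0.002]
ft_force: [-0.6, -0.9, 5.8]
grip_width: 0.0269
grasp_force: 60.1
[0.421  0.3515 0.0235] 12.7667
206 ends [np.float64(-112.6), np.float64(-121.9), np.float64(-144.3), np.float64(-267.5)] score [ 550.7089 -271.8703]
213 ends [np.float64(-112.3), np.float64(-122.5), np.float64(-143.8), np.float64(-237.8), np.float64(-240.5), np.float64(-267.2)] score [ 533.1253 -271.2014]
220 ends [np.float64(-112.4), np.float64(-122.2), np.float64(-145.1), np.float64(-266.5)] score [ 515.6294 -270.1916]
227 ends [np.float64(-112.4), np.float64(-121.8), np.float64(-145.1), np.float64(-267.7)] score [ 498.2261 -270.2986]
234 ends [np.float64(-112.3), np.float64(-121.6), np.float64(-144.7), np.float64(-238.6), np.float64(-240.6), np.float64(-267.4)] score [ 480.8212 -239.6569]
366 [np.float64(569.7), np.float64(562.7), np.float64(472.3), np.float64(464.7), np.float64(460.1)]
376 [np.float64(569.8), np.float64(562.7), np.float64(472.3), np.float64(465.5), np.float64(460.2)]
386 [np.float64(570.0), np.float64(562.9), np.float64(472.4), np.float64(465.8), np.float64(460.2)]
396 [np.float64(570.1), np.float64(563.0), np.float64(472.5), np.float64(464.1), np.float64(460.2)]
side score_line [(array([314.888, 168.714]), 0.46)]
side bay_stop [(array([317.8  , 185.892]), 0.6), (array([317.408, 169.218]), 0.6)]
side plaster_block [(array([317.8  , 190.008]), 0.75)]
top score_line [(array([400.904, 217.98 ]), 0.72)]
top bay_stop []
top plaster_block [(array([379.12 , 222.684]), 0.78)]
```

The block is home: its ends read −145 and −266, and the score line is at y ≈ −239.5. The square is gripped at a width of 27 mm. I'll lift it, turn it and carry it over.

```bash
python3 -m creep '[0,0,0.01,0,0.01,0,0,0.03,0,0.01,0,0,0.065,0,0.01,0,0,0.1,0.05,0.01,0,-0.02,0.13,0.13,0.01,0,-0.05,0.13,0.21,0.01,0,-0.085,0.13,0.29,0.01,0,-0.12,0.13,0.37,0.01,0,-0.155,0.13,0.411,0.01,0,-0.19,0.13,0.411,0.01]'
python3 -m creep '[0,-0.035,0,0,0.01,0,-0.07,0,0,0.01,0,-0.105,0,0,0.01,0,-0.14,0,0,0.01,0,-0.175,0,0,0.01,0,-0.21,0,0,0.01,0.01,-0.245,0,0,0.01,0.015,-0.275,0,0,0.01,0.02,-0.3,0,0,0.01,0.02,-0.315,0,0,0.01]'
python3 -m creep '[0,-0.01,0,0,0.01,0,-0.015,0,0,0.01,0,-0.015,0,0,0.01]'
cat > look.py <<'E'
from m import *
import sys
from scipy.spatial.transform import Rotation as Ro
np.set_printoptions(precision=4,suppress=True)
def obs():
    o=bot.get_obs(); R=Ro.from_quat(o["tool_rot"]).as_matrix()
    print(o["eef_pos"],"axis",round(np.degrees(np.arctan2(R[1,1],R[0,1]))%180,2),"z",R[:,2],o["ft_force"],round(o["clock"],2))
C={}
for n in ("top","side"): obs(); C[n]=bot.camera(n)
a=np.zeros((520,800,3),np.uint8)
a[:,:400]=cv2.resize(C["side"]["pixels"][140:244,270:350,::-1],(400,520),interpolation=cv2.INTER_CUBIC); a[:,400:]=cv2.resize(C["top"]["pixels"][170:274,350:430,::-1],(400,520),interpolation=cv2.INTER_CUBIC)
cv2.imwrite(f"pics/{sys.argv[1]}.png",a)
for t in ("try_square","stock_face_a","blade_edge_root","blade_edge_tip","score_line"):
    r={n:find(n,t)[:3] for n in C}
    print(t,{n:[(p.round(1).tolist(),round(s,2)) for p,s in r[n]] for n in r})
    if r["side"] and r["top"]: print("   ",*tri(C,{n:r[n][0][0] for n in r}))
E
python3 look.py h4
```

```text
clock: 14.05
eef_pos: [0.4193, 0.159, 0.152]
tool_rot: [0.708, -0.707, 0.0, -0.0]
ft_force: [1.0, -0.0, -1.1]
grip_width: 0.0267
grasp_force: 59.4
clock: 14.88
eef_pos: [0.4404, -0.1575, 0.1521]
tool_rot: [-0.706, 0.708, -0.001, -0.0]
ft_force: [0.5, 0.6, -1.4]
grip_width: 0.0265
grasp_force: 59.4
clock: 15.13
eef_pos: [0.4395, -0.1699, 0.1514]
tool_rot: [-0.707, 0.708, 0.0, -0.0]
ft_force: [-0.1, 0.5, -2.4]
grip_width: 0.0268
grasp_force: 59.3
[ 0.4395 -0.1699  0.1514] axis 179.9 z [-0.0001  0.     -1.    ] [-0.0575  0.511  -2.4069] 15.13
[ 0.4395 -0.1692  0.1513] axis 179.96 z [-0.0003  0.0005 -1.    ] [ 0.7798 -0.0667 -2.4719] 15.18
try_square {'top': [([381.8, 252.0], 0.88)], 'side': [([340.4, 160.5], 0.58)]}
    [ 0.4384 -0.1782  0.1377] [np.float64(1.344188254204499), np.float64(0.6353730299325119)]
stock_face_a {'top': [([363.7, 243.0], 0.68)], 'side': [([333.5, 166.4], 0.9), ([336.9, 155.0], 0.88)]}
    [ 0.454  -0.1388  0.1328] [np.float64(0.9542519953625245), np.float64(0.46321843127677936)]
blade_edge_root {'top': [], 'side': [([336.1, 153.6], 0.83)]}
blade_edge_tip {'top': [([402.8, 214.9], 0.68)], 'side': [([315.0, 153.8], 0.72)]}
    [ 0.5243 -0.2326  0.1339] [np.float64(0.8751875633695163), np.float64(0.40018320326815504)]
score_line {'top': [([396.3, 217.8], 0.73)], 'side': [([316.4, 166.6], 0.73)]}
    [ 0.5204 -0.2311  0.0945] [np.float64(0.23656978256540143), np.float64(0.1118216114807444)]
```

View pics/h4.png

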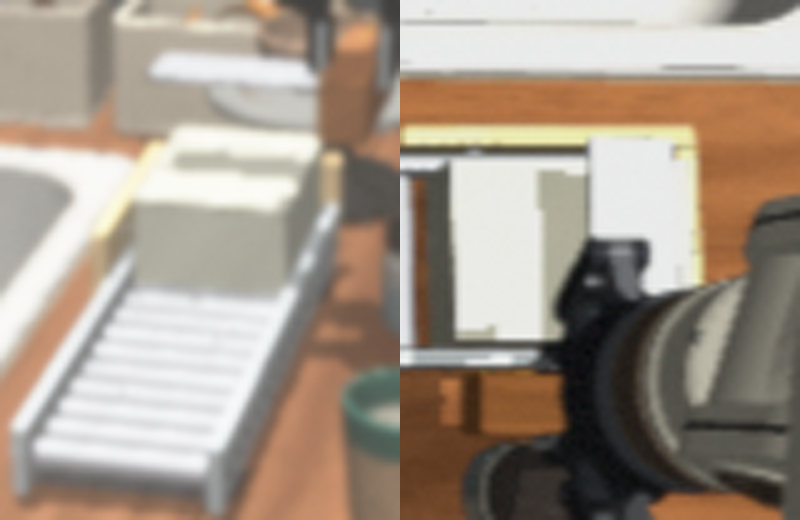

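The blade (top panel, columns 590–675, tip at row 137) is level over the block with its axis at 180°. I'll measure its edges in the top view.

```bash
cat > bl.py <<'E'
from m import *
import sys
z=float(sys.argv[1]); T=float(sys.argv[2])
def edges(v,t):
    d=v-t; i=np.where(d[:-1]*d[1:]<0)[0]; return i+d[i]/(d[i]-d[i+1])
o=bot.get_obs(); print(o["eef_pos"])
c=bot.camera("top"); im=c["pixels"].astype(float)
def grad(v,o):   # signed gradient extrema, subpixel
    g=np.gradient(v); r=[]
    for i in range(1,len(g)-1):
        if abs(g[i])>T and abs(g[i])>=abs(g[i-1]) and abs(g[i])>abs(g[i+1]):
            a,b,d=abs(g[i-1]),abs(g[i]),abs(g[i+1]); r.append((round(o+i+.5*(a-d)/(a-2*b+d),2),int(g[i])))
    return r
for row in range(198,224,4):
    print(row,[(x,s,round(onz(c,(x,row),z)[1]*1000,1)) for x,s in grad(im[row,375:416,2],375)])
for col in (391,395,399):
    print(col,[(y,s,round(onz(c,(col,y),z)[0]*1000,1)) for y,s in grad(im[185:225,col,2],185)])
E
python3 bl.py 0.142 12
```

```text
[ 0.43982139 -0.16926839  0.15127229]
198 [(np.float64(386.8), 34, np.float64(-193.8)), (np.float64(404.01), -28, np.float64(-234.6)), (np.float64(408.86), -40, np.float64(-246.1))]
202 [(np.float64(387.89), 15, np.float64(-196.0)), (np.float64(409.02), -59, np.float64(-246.0))]
206 [(np.float64(377.0), -34, np.float64(-170.0)), (np.float64(387.15), 40, np.float64(-193.9)), (np.float64(408.95), -59, np.float64(-245.4))]
210 [(np.float64(377.01), -34, np.float64(-169.7)), (np.float64(387.74), 38, np.float64(-194.9)), (np.float64(408.86), -58, np.float64(-244.8))]
214 [(np.float64(378.01), -34, np.float64(-171.7)), (np.float64(387.8), 41, np.float64(-194.7)), (np.float64(408.92), -57, np.float64(-244.4))]
218 [(np.float64(377.99), -33, np.float64(-171.3)), (np.float64(385.98), -45, np.float64(-190.0)), (np.float64(391.04), 17, np.float64(-201.9)), (np.float64(395.15), -17, np.float64(-211.6)), (np.float64(398.82), 64, np.float64(-220.2)), (np.float64(409.15), -47, np.float64(-244.5))]
222 [(np.float64(378.01), -34, np.float64(-171.0)), (np.float64(384.14), -54, np.float64(-185.3)), (np.float64(391.58), 27, np.float64(-202.8)), (np.float64(395.9), -26, np.float64(-212.9)), (np.float64(398.83), 74, np.float64(-219.8)), (np.float64(409.86), -54, np.float64(-245.8))]
391 [(np.float64(185.55), -23, np.float64(590.7)), (np.float64(195.17), 49, np.float64(567.8)), (np.float64(216.96), -69, np.float64(516.3)), (np.float64(221.15), -18, np.float64(506.5))]
395 [(np.float64(185.77), -24, np.float64(590.3)), (np.float64(195.06), 47, np.float64(568.1)), (np.float64(216.83), -65, np.float64(516.7)), (np.float64(218.61), 21, np.float64(512.5)), (np.float64(221.02), -14, np.float64(506.9))]
399 [(np.float64(185.92), -24, np.float64(590.0)), (np.float64(194.93), 46, np.float64(568.5)), (np.float64(217.75), -39, np.float64(514.6)), (np.float64(222.38), 30, np.float64(503.7))]
```

```bash
python3 -m creep '[0.003,-0.005,-0.01,0,0.01,0.006,-0.005,-0.025,0,0.01,0.009,-0.005,-0.038,0,0.01,0.01,-0.005,-0.046,0,0.01,0.01,-0.005,-0.048,0,0.01,0.01,-0.005,-0.048,0,0.01,0.01,-0.005,-0.048,0,0.01]'
python3 bl.py 0.093 12; python3 look.py h5
```

```text
clock: 16.37
eef_pos: [0.4499, -0.1746, 0.1033]
tool_rot: [-0.707, 0.707, -0.0, -0.0]
ft_force: [0.4, 0.0, -1.9]
grip_width: 0.0268
grasp_force: 59.3
[ 0.44985569 -0.17464782  0.10334467]
198 [(np.float64(382.92), 41, np.float64(-200.3)), (np.float64(399.01), -31, np.float64(-240.6)), (np.float64(408.86), -38, np.float64(-265.2))]
202 [(np.float64(381.09), -22, np.float64(-195.4)), (np.float64(383.08), 25, np.float64(-200.4)), (np.float64(409.04), -57, np.float64(-265.2))]
206 [(np.float64(380.88), -35, np.float64(-194.5)), (np.float64(383.03), 39, np.float64(-199.9)), (np.float64(408.93), -59, np.float64(-264.5))]
210 [(np.float64(380.82), -37, np.float64(-194.0)), (np.float64(383.26), 36, np.float64(-200.0)), (np.float64(408.88), -56, np.float64(-263.9))]
214 [(np.float64(381.4), -23, np.float64(-195.0)), (np.float64(383.81), 23, np.float64(-201.0)), (np.float64(408.87), -55, np.float64(-263.4))]
218 [(np.float64(380.28), -73, np.float64(-191.9)), (np.float64(382.7), 13, np.float64(-197.9)), (np.float64(386.3), 30, np.float64(-206.8)), (np.float64(390.21), -31, np.float64(-216.5)),
[... 1059 characters left out ...]
np.float64(2.758763265815447), np.float64(1.3579319589733687)]
stock_face_a {'top': [([363.0, 239.5], 0.73)], 'side': [([333.8, 180.5], 0.85), ([333.1, 170.1], 0.67)]}
    [ 0.4583 -0.1506  0.0861] [np.float64(3.6368998287141627), np.float64(1.8230485815966189)]
blade_edge_root {'top': [], 'side': [([332.7, 170.2], 0.73), ([333.2, 176.5], 0.35)]}
blade_edge_tip {'top': [([399.1, 214.1], 0.89)], 'side': [([312.8, 164.9], 0.72)]}
    [ 0.5315 -0.2372  0.0969] [np.float64(1.1361610095165409), np.float64(0.533410849153548)]
score_line {'top': [([398.7, 217.4], 0.6)], 'side': [([316.5, 168.3], 0.81)]}
    [ 0.5222 -0.2403  0.0857] [np.float64(0.11478448882457101), np.float64(0.05435903765733239)]
```

View pics/h5.png

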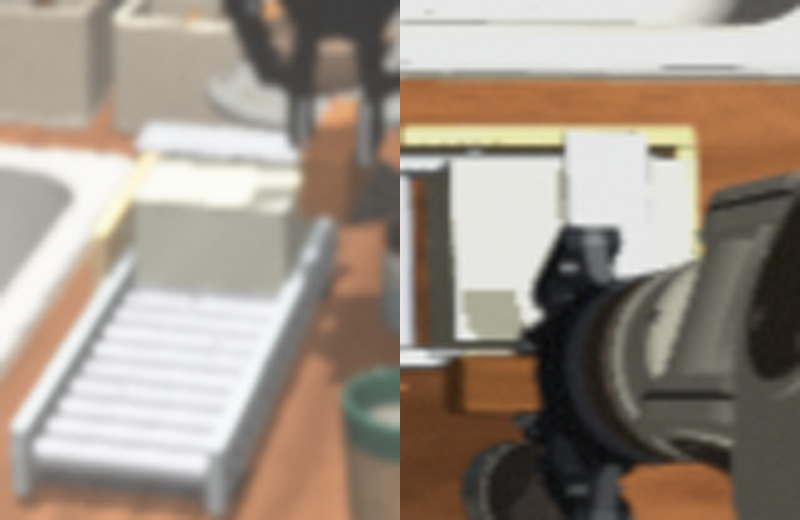

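```bash
python3 -m creep '[0.003,0,-0.002,0,0.01,0.006,0,-0.003,0,0.01,0.007,0,-0.003,0,0.01,0.008,0,-0.003,0,0.01,0.008,0,-0.003,0,0.01]'
python3 -m creep '[0.001,0,0,0,0.01,0.002,0,0,0,0.01,0.002,0,0,0,0.01]'
python3 -m creep '[0.001,0,0,0,0.01,0.002,0,0,0,0.01,0.002,0,0,0,0.01]'
```

```text
clock: 17.43
eef_pos: [0.4581, -0.1745, 0.1001]
tool_rot: [-0.707, 0.707, 0.0, 0.0]
ft_force: [0.8, -0.2, -2.3]
grip_width: 0.0264
grasp_force: 59.4
clock: 17.68
eef_pos: [0.4587, -0.1744, 0.1]
tool_rot: [-0.707, 0.707, 0.001, -0.001]
ft_force: [-3.8, 0.5, -0.9]
grip_width: 0.0264
grasp_force: 59.6
clock: 17.93
eef_pos: [0.4601, -0.1736, 0.0998]
tool_rot: [-0.707, 0.707, 0.002, -0.001]
ft_force: [-5.3, 1.3, 0.9]
grip_width: 0.0264
grasp_force: 59.6
```

```bash
python3 -m creep '[0,0,-0.001,0,0.01,0,0,-0.002,0,0.01,0,0,-0.002,0,0.01]'
```

```text
clock: 18.18
eef_pos: [0.4603, -0.1736, 0.0984]
tool_rot: [-0.707, 0.707, 0.001, -0.0]
ft_force: [-6.7, 3.0, 4.3]
grip_width: 0.0268
grasp_force: 60.0
```

```bash
python3 bl.py 0.089 12; python3 look.py h6
```

```text
[ 0.46029524 -0.17363347  0.09838839]
198 [(np.float64(378.26), -19, np.float64(-190.0)), (np.float64(381.76), 59, np.float64(-198.7)), (np.float64(397.76), -27, np.float64(-238.9)), (np.float64(408.84), -37, np.float64(-266.8))]
202 [(np.float64(380.06), -24, np.float64(-194.1)), (np.float64(382.11), 28, np.float64(-199.2)), (np.float64(408.95), -56, np.float64(-266.6))]
206 [(np.float64(380.09), -24, np.float64(-193.8)), (np.float64(382.09), 26, np.float64(-198.8)), (np.float64(408.01), -61, np.float64(-263.7))]
210 [(np.float64(380.08), -25, np.float64(-193.4)), (np.float64(382.06), 24, np.float64(-198.3)), (np.float64(407.23), -60, np.float64(-261.3))]
214 [(np.float64(378.9), -72, np.float64(-190.1)), (np.float64(384.83), 25, np.float64(-204.9)), (np.float64(389.08), -22, np.float64(-215.5)), (np.float64(392.26), 69, np.float64(-223.4)), (np.float64(397.17), -17, np.float64(-235.7)), (np.float64(399.0), 15, np.float64(-240.2)), (np.float64(408.13), -64, np.float64(-263.1))]
218 [(np.float64(376.95), -75, np.float64(-184.9)), (np.float64(380.1), 35, np.float64(-192.7)), (np.float
[... 1644 characters left out ...]
side': [([327.6, 185.5], 0.95), ([331.1, 170.6], 0.64)]}
    [ 0.4172 -0.0016  0.1351] [np.float64(19.06091241063447), np.float64(9.944753310488418)]
blade_edge_root {'top': [([306.3, 278.7], 0.54)], 'side': [([330.0, 172.9], 0.76)]}
    [0.413  0.0084 0.1725] [np.float64(17.333865690901675), np.float64(8.850772049014896)]
blade_edge_tip {'top': [([331.8, 224.0], 0.74), ([379.4, 223.2], 0.23)], 'side': [([309.6, 170.1], 0.61)]}
    [ 0.5014 -0.0619  0.146 ] [np.float64(1.0377219875778374), np.float64(0.5186193968957623)]
score_line {'top': [([396.1, 218.9], 0.97)], 'side': [([316.3, 168.9], 0.62)]}
    [ 0.5202 -0.2329  0.0866] [np.float64(0.8843829381746251), np.float64(0.4198927266448487)]
```

```bash
python3 -m creep '[-0.001,-0.0005,0.002,0,0.01,-0.001,-0.001,0.002,0,0.01,0,-0.001,0.002,0,0.01,0,-0.001,0,0,0.01,0,-0.001,0,0,0.01]'; python3 bl.py 0.089 25|head -5
python3 - <<'E'
from h import *
C=cams()
a=np.zeros((600,800,3),np.uint8)
a[:,:400]=cv2.resize(C["side"]["pixels"][150:210,300:340,::-1],(400,600),interpolation=cv2.INTER_CUBIC); a[:,400:]=cv2.resize(C["top"]["pixels"][188:248,372:412,::-1],(400,600),interpolation=cv2.INTER_CUBIC)
cv2.imwrite("pics/h7.png",a)
E
```

```text
clock: 19.25
eef_pos: [0.4606, -0.1751, 0.0983]
tool_rot: [-0.707, 0.707, 0.001, -0.001]
ft_force: [-6.4, 3.1, 3.1]
grip_width: 0.0263
grasp_force: 59.9
[ 0.46059754 -0.17513184  0.09832064]
198 [(np.float64(381.99), 51, np.float64(-199.3)), (np.float64(398.21), -28, np.float64(-240.0)), (np.float64(408.85), -39, np.float64(-266.8))]
202 [(np.float64(408.98), -56, np.float64(-266.6))]
206 [(np.float64(408.91), -57, np.float64(-266.0))]
210 [(np.float64(381.03), -42, np.float64(-195.8)), (np.float64(408.0), -65, np.float64(-263.2))]
```

View pics/h7.png

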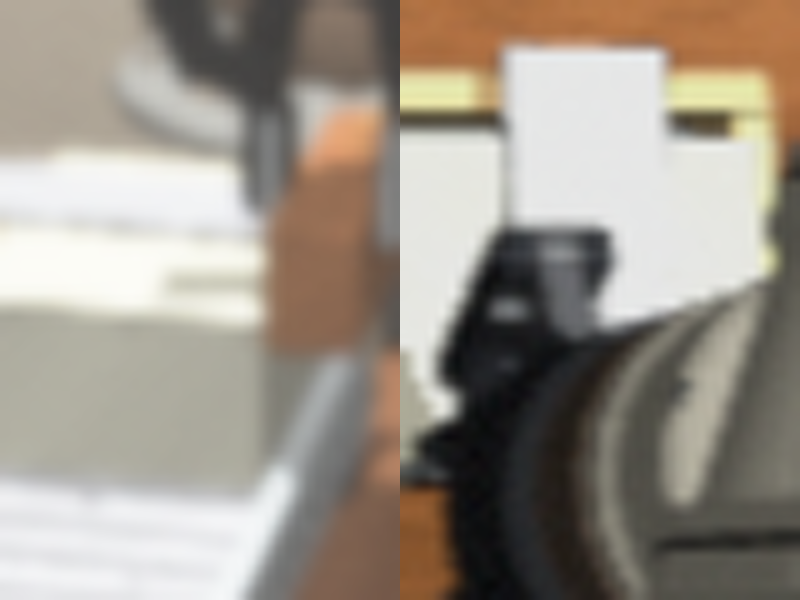

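The stock sits flush at the block's side (left panel, column ≈265), and the blade's outer edge (right panel, column 665) reads y ≈ −239.7, on the line. I'll release now.

```bash
python3 -m creep '[0,0,0,0,0.033,0,0,0,0,0.038,0,0,0,0,0.045,-0.001,0,0,0,0.05,-0.001,0,0,0,0.05,-0.001,0,0.01,0,0.05,-0.001,0,0.03,0,0.05,-0.001,0,0.06,0,0.05,-0.001,0,0.1,0,0.05,-0.02,0.04,0.12,0,0.05]'
python3 -m creep '[-0.01,0.04,0.02,0,0.05,-0.02,0.08,0.03,0,0.05,-0.03,0.12,0.04,0,0.05,-0.04,0.16,0.04,0,0.05,-0.05,0.2,0.04,0,0.05,-0.06,0.24,0.04,0,0.05,-0.06,0.24,0.04,0,0.05]'
python3 - <<'E'
from m import *
np.set_printoptions(precision=1,suppress=True)
C=cams(); c=C["top"]
a=np.zeros((600,800,3),np.uint8)
a[:,:400]=cv2.resize(C["side"]["pixels"][140:215,295:345,::-1],(400,600),interpolation=cv2.INTER_CUBIC); a[:,400:]=cv2.resize(c["pixels"][185:260,362:412,::-1],(400,600),interpolation=cv2.INTER_CUBIC)
cv2.imwrite("pics/h8.png",a)
w,r=seg(c,lambda R,G,B:(R>170)&(R>B*1.8),(355,232,402,256),.115); print("stock",[np.round(v,1) for v in r])
from subprocess import run
E
python3 bl.py 0.089 12
```

```text
clock: 20.23
eef_pos: [0.4495, -0.1454, 0.2209]
tool_rot: [-0.705, 0.709, -0.006, 0.002]
ft_force: [2.5, -0.2, 0.4]
grip_width: 0.0502
grasp_force: 0.0
clock: 20.82
eef_pos: [0.3829, 0.1042, 0.2566]
tool_rot: [0.71, -0.704, -0.001, -0.002]
ft_force: [0.8, -0.8, 0.6]
grip_width: 0.0498
grasp_force: 0.0
stock [array([ 459.5, -187. ]), array([94.1, 25.8]), np.float64(89.3)]
[0.38417723 0.10049343 0.25624762]
198 [(np.float64(378.85), -21, np.float64(-191.4)), (np.float64(382.01), 48, np.float64(-199.3)), (np.float64(397.85), -33, np.float64(-239.1)), (np.float64(408.84), -35, np.float64(-266.8))]
202 [(np.float64(381.06), -17, np.float64(-196.6)), (np.float64(383.14), 23, np.float64(-201.8)), (np.float64(409.02), -55, np.float64(-266.7))]
206 [(np.float64(381.05), -17, np.float64(-196.2)), (np.float64(383.14), 21, np.float64(-201.4)), (np.float64(409.0), -53, np.float64(-266.2))]
210 [(np.float64(381.09), -25, np.float64(-195.9)), (np.float64(383.11), 28, np.float64(-201.0)), (np.float64(408.87), -52, np.float64(-265.4))]
214 [(np.float64(381.1), -24, np.float64(-195.6)), (np.float64(383.1), 26, np.float64(-200.5)), (np.float64(408.94), -50, np.float64(-265.1))]
218 [(np.float64(381.11), -23, np.float64(-195.2)), (np.float64(383.11), 25, np.float64(-200.2)), (np.float64(409.16), -46, np.float64(-265.2))]
222 [(np.float64(381.11), -16, np.float64(-194.8)), (np.float64(383.11), 19, np.float64(-199.8)), (np.float64(409.94), -42, np.float64(-266.6))]
391 [(np.float64(185.5), -21, np.float64(601.6)), (np.float64(192.26), 73, np.float64(584.4))]
395 [(np.float64(185.79), -20, np.float64(600.9)), (np.float64(192.28), 73, np.float64(584.4))]
399 [(np.float64(185.95), -21, np.float64(600.6)), (np.float64(194.82), 33, np.float64(578.1)), (np.float64(198.39), -32, np.float64(569.1)), (np.float64(200.84), 55, np.float64(562.9))]
```

View pics/h8.png

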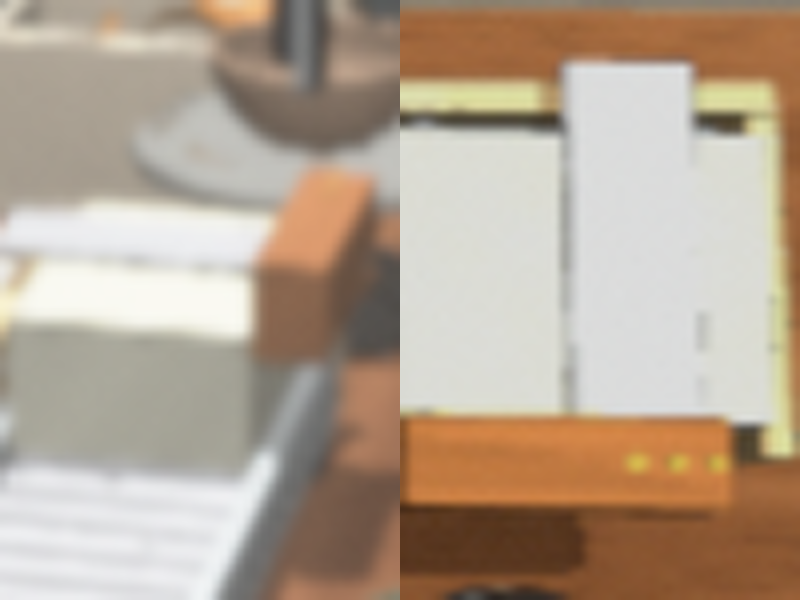

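The square rests on the block with the robot clear. A faint trace of the line shows just outside the blade edge near the stock (right panel ≈703, 310–400), so I'll check the offset and yaw.

Run:
```python
from m import *
np.set_printoptions(precision=2,suppress=True)
I=[]
for _ in range(4): c=bot.camera("top"); I.append(c["pixels"].astype(float))
im=np.mean(I,0).mean(2)
def sub(v,o,sgn):
    g=np.gradient(v)*sgn; i=int(np.argmax(g)); i=min(max(i,1),len(g)-2); a,b,d=g[i-1:i+2]; return o+i+.5*(a-d)/(a-2*b+d+1e-9)
def fit(name,pts,z,ax):
    W=np.array([onz(c,p,z) for p in pts])*1000; t=W[:,1-ax]; k=np.polyfit(t,W[:,ax],1); r=W[:,ax]-np.polyval(k,t)
    ok=abs(r)<2*max(r.std(),.1); k=np.polyfit(t[ok],W[ok,ax],1)
    print(name,"deg",round(np.degrees(k[0]),2),"at",[(round(q,0),round(np.polyval(k,q),2)) for q in (t.min(),t.max())],"rms",round(r.std(),2))
fit("blade inner(dark->bright)",[(sub(im[r,379:388],379,1),r) for r in range(200,234)],.089,1)
fit("stock near edge",[(x,sub(im[238:252,x],238,-1)) for x in range(366,400)],.115,0)
fit("stock far edge",[(x,sub(im[232:242,x],232,-1)) for x in range(366,381)],.115,0)
fit("block far edge",[(x,sub(im[197:206,x],197,1)) for x in range(366,380)],.085,0)
fit("front chan",[(x,sub(im[236:250,x],236,1)) for x in range(272,350)],.042,0)
fit("stop outer",[(sub(im[r,404:416],404,-1),r) for r in range(200,238)],.07,1)
for r in range(205,236,3): print(r,im[r,394:405].astype(int), onz(c,(399,r),.085)*1000)
```

```text
blade inner(dark->bright) deg -1.06 at [(np.float64(483.0), np.float64(-200.28)), (np.float64(565.0), np.float64(-201.79))] rms 0.59
stock near edge deg 0.41 at [(np.float64(-227.0), np.float64(445.79)), (np.float64(-148.0), np.float64(446.35))] rms 0.19
stock far edge deg 0.3 at [(np.float64(-183.0), np.float64(472.97)), (np.float64(-149.0), np.float64(473.14))] rms 0.12
block far edge deg 1.32 at [(np.float64(-193.0), np.float64(562.97)), (np.float64(-160.0), np.float64(563.72))] rms 0.14
front chan deg -0.15 at [(np.float64(-125.0), np.float64(468.35)), (np.float64(72.0), np.float64(467.82))] rms 6.81
stop outer deg 0.11 at [(np.float64(474.0), np.float64(-273.78)), (np.float64(568.0), np.float64(-273.6))] rms 0.41
205 [219 218 218 218 212 213 215 215 216 216 215] [ 553.07 -242.67]
208 [218 219 219 219 217 217 217 216 216 216 216] [ 545.53 -242.34]
211 [219 219 219 219 218 218 218 218 217 216 217] [ 538.   -242.01]
214 [219 219 219 219 218 218 218 217 218 217 217] [ 530.49 -241.68]
217 [219 219 219 218 218 218 218 217 217 216 217] [ 522.99 -241.35]
220 [218 219 219 219 218 218 217 217 217 216 217] [ 515.51 -241.01]
223 [218 219 219 219 218 215 215 216 217 217 216] [ 508.05 -240.69]
226 [219 219 219 218 216 195 202 215 217 216 216] [ 500.6  -240.36]
229 [219 219 219 219 218 216 215 216 216 216 216] [ 493.17 -240.03]
232 [219 219 218 219 218 207 210 216 217 216 216] [ 485.76 -239.7 ]
235 [219 219 219 218 218 212 213 216 217 216 217] [ 478.36 -239.37]
```

Run:
```python
from m import *
I=[]
for _ in range(3): c=bot.camera("top"); I.append(c["pixels"].astype(float))
im=np.mean(I,0); 
old=cv2.imread("pics/top3.png").astype(float)[:,:,::-1]
for nm,J in (("before",old),("now",im)):
  g=J.mean(2)
  for side,(a,b,s) in {"+y":(355,366,1),"-y":(402,413,-1)}.items():
    P_=[]
    for r in range(206,233):
        q=np.gradient(g[r,a:b])*s; i=min(max(int(np.argmax(q)),1),len(q)-2); A,B,D=q[i-1:i+2]; P_.append(onz(c,(a+i+.5*(A-D)/(A-2*B+D+1e-9),r),.085)*1000)
    W=np.array(P_); k=np.polyfit(W[:,0]-517,W[:,1],1); e=W[:,1]-np.polyval(k,W[:,0]-517); ok=abs(e)<1.5; k=np.polyfit(W[ok,0]-517,W[ok,1],1)
    print(nm,side,"mid y",round(k[1],2),"deg",round(np.degrees(k[0]),2),"n",ok.sum(),"rms",round(e.std(),2))
C=cams()
for t in ("jar","speckle_cup","clay_block","masking_tape","test_tile"):
    print(t,[(n,p.round(1),round(s,2)) for n in C for p,s in find(n,t)[:1]])
```

```text
before +y mid y -144.05 deg 1.1 n 27 rms 0.21
before -y mid y -267.73 deg 0.21 n 27 rms 0.41
now +y mid y -143.12 deg -0.96 n 27 rms 0.19
now -y mid y -267.74 deg 0.48 n 27 rms 0.38
jar [('side', array([355.2, 206.6]), 0.71), ('top', array([370.4, 266.5]), 0.58)]
speckle_cup []
clay_block [('side', array([185.1, 280.7]), 0.62), ('top', array([183.8, 154.1]), 0.69)]
masking_tape [('side', array([215.8, 252. ]), 0.87), ('top', array([235.7, 157.7]), 0.67)]
test_tile [('top', array([308.5, 280. ]), 0.57)]
```

The block yawed about 2° when the stock touched it, which leaves it roughly 1 mm short of home. I'll press it home again with shut fingers at the middle of its end; the square will ride along.

```bash
python3 -m creep '[0.025,-0.03,0,0,0,0.05,-0.06,0,0,0,0.08,-0.09,0,0,0,0.11,-0.12,0,0,0,0.133,-0.15,0,0,0,0.133,-0.17,-0.03,0,0,0.133,-0.18,-0.07,0,0,0.133,-0.18,-0.11,0,0,0.133,-0.18,-0.15,0,0,0.133,-0.18,-0.18,0,0]'
python3 -m creep '[0,0,-0.012,0,0,0,0,-0.012,0,0,0,0,-0.012,0,0]'
```

```text
clock: 22.75
eef_pos: [0.5158, -0.0814, 0.0722]
tool_rot: [-0.707, 0.708, 0.001, -0.001]
ft_force: [0.2, 0.7, -0.8]
grip_width: 0.0003
grasp_force: 0.0
clock: 23.0
eef_pos: [0.5171, -0.0811, 0.0629]
tool_rot: [-0.707, 0.707, 0.001, -0.001]
ft_force: [0.7, 1.0, 0.1]
grip_width: 0.0001
grasp_force: 0.0
```

```bash
python3 -m creep '[0,-0.015,0,0,0,0,-0.03,0,0,0,0,-0.04,0,0,0,0,-0.044,0,0,0,0,-0.047,0,0,0,0,-0.049,0,0,0,0,-0.051,0,0,0,0,-0.051,0,0,0]'
```

```text
clock: 23.67
eef_pos: [0.5176, -0.1321, 0.0636]
tool_rot: [-0.707, 0.707, -0.0, 0.0]
ft_force: [0.6, -0.5, -1.5]
grip_width: 0.0002
grasp_force: 0.0
```

```bash
python3 -m creep '[0,-0.001,0,0,0,0,-0.002,0,0,0,0,-0.002,0,0,0]';python3 -m creep '[0,-0.001,0,0,0,0,-0.002,0,0,0,0,-0.002,0,0,0]'
```

```text
clock: 23.92
eef_pos: [0.5175, -0.1324, 0.0635]
tool_rot: [0.707, -0.707, -0.001, -0.001]
ft_force: [0.3, 4.9, 2.2]
grip_width: 0.0
grasp_force: 2.5
clock: 24.17
eef_pos: [0.5173, -0.1325, 0.0635]
tool_rot: [0.708, -0.706, -0.003, -0.003]
ft_force: [0.1, 9.9, 4.3]
grip_width: -0.0001
grasp_force: 5.1
```

```bash
python3 -m creep '[0,-0.002,0,0,0,0,-0.004,0,0,0,0,-0.004,0,0,0]';python3 -m creep '[0,0.006,0,0,0,0,0.012,0,0,0,0,0.03,0,0,0,0,0.05,0,0,0,0,0.05,0.03,0,0,0,0.05,0.07,0,0,0,0.07,0.11,0,0,-0.02,0.11,0.14,0,0,-0.04,0.15,0.14,0,0,-0.06,0.19,0.14,0,0]'
cat > fin.py <<'E'
from m import *
I=[]
for _ in range(3): c=bot.camera("top"); I.append(c["pixels"].astype(float))
g=np.mean(I,0).mean(2)
def ln(nm,a,b,s,rows,z):
    P_=[]
    for r in rows:
        q=np.gradient(g[r,a:b])*s; i=min(max(int(np.argmax(q)),1),len(q)-2); A,B,D=q[i-1:i+2]; P_.append(onz(c,(a+i+.5*(A-D)/(A-2*B+D+1e-9),r),z)*1000)
    W=np.array(P_); k=np.polyfit(W[:,0]-517,W[:,1],1); e=W[:,1]-np.polyval(k,W[:,0]-517); ok=abs(e)<1.5; k=np.polyfit(W[ok,0]-517,W[ok,1],1)
    print(nm,round(k[1],2),"deg",round(np.degrees(k[0]),2),"rms",round(e.std(),2))
ln("block +y",355,366,1,range(206,233),.085); ln("blade inner",379,388,1,range(200,234),.089)
def sx(x,a,b):
    q=-np.gradient(g[a:b,x]); i=int(np.argmax(q)); A,B,D=q[i-1:i+2]; return onz(c,(x,a+i+.5*(A-D)/(A-2*B+D)),.115)*1000
W=np.array([sx(x,238,252) for x in range(366,398)]); k=np.polyfit(W[:,1]+187,W[:,0],1); print("stock near edge x",round(k[1],2),"deg",round(-np.degrees(k[0]),2))
s=bot.camera("side")
a=np.zeros((600,800,3),np.uint8)
a[:,:400]=cv2.resize(s["pixels"][140:215,295:345,::-1],(400,600),interpolation=cv2.INTER_CUBIC); a[:,400:]=cv2.resize(c["pixels"][185:260,362:412,::-1],(400,600),interpolation=cv2.INTER_CUBIC)
cv2.imwrite("pics/h9.png",a); print(bot.get_obs()["clock"])
E
python3 fin.py
```

```text
clock: 24.42
eef_pos: [0.5166, -0.1328, 0.0636]
tool_rot: [0.709, -0.706, -0.006, -0.005]
ft_force: [-2.7, 21.4, 8.4]
grip_width: -0.0001
grasp_force: 10.1
clock: 25.25
eef_pos: [0.4673, 0.0337, 0.2054]
tool_rot: [-0.706, 0.708, -0.002, 0.002]
ft_force: [0.3, 0.5, -1.0]
grip_width: -0.0002
grasp_force: 0.0
block +y -142.87 deg -13.08 rms 10.23
blade inner -201.51 deg 0.11 rms 0.61Traceback (most recent call last):
  File "fin.py", line 14, in <module>
    W=np.array([sx(x,238,252) for x in range(366,398)]); k=np.polyfit(W[:,1]+187,W[:,0],1); print("stock near edge x",round(k[1],2),"deg",round(-np.degrees(k[0]),2))
                ~~^^^^^^^^^^^
  File "fin.py", line 13, in sx
    q=-np.gradient(g[a:b,x]); i=int(np.argmax(q)); A,B,D=q[i-1:i+2]; return onz(c,(x,a+i+.5*(A-D)/(A-2*B+D)),.115)*1000
                                                   ^^^^^
ValueError: not enough values to unpack (expected 3, got 0)
```

```bash
python3 -m creep '[-0.02,0.03,0.01,0,0,-0.04,0.06,0.02,0,0,-0.06,0.1,0.03,0,0,-0.07,0.13,0.04,0,0,-0.07,0.13,0.04,0,0]'; python3 fin.py
```

```text
clock: 25.82
eef_pos: [0.3958, 0.1671, 0.2444]
tool_rot: [0.709, -0.705, 0.0, -0.002]
ft_force: [1.4, 1.0, 0.6]
grip_width: -0.0
grasp_force: 0.0
block +y -143.51 deg 0.06 rms 0.24
blade inner -201.49 deg 0.07 rms 0.61
stock near edge x 445.37 deg -0.06
26.0167
```

View pics/h9.png

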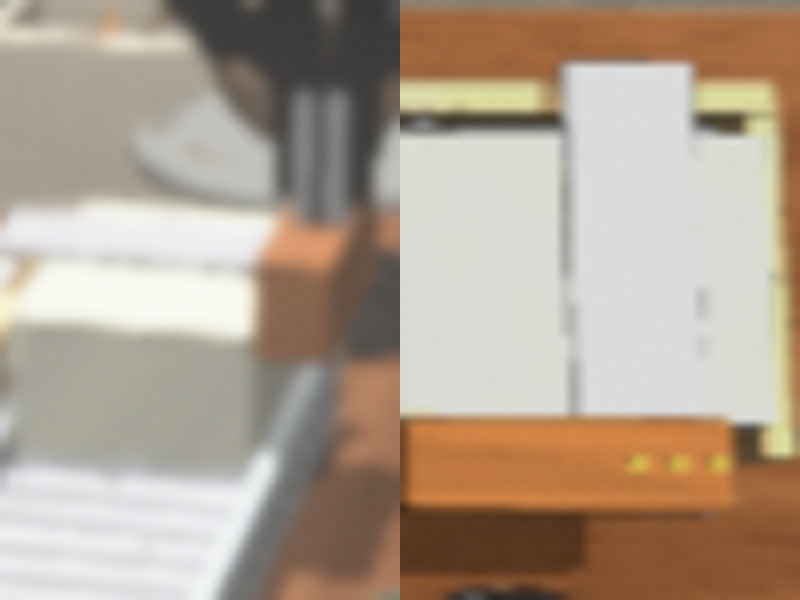

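The block is now square to the end stop (0.06°), and the square is parallel to it with its edge on the line. I'm handing it in.

```bash
python3 -c "
from workcell import bot
print(bot.job_done())"
```

```text
the job is handed in; nothing more can be done
None
```

I handed the job in at about 26 s (limit 64 s), with no verdict returned. The jar stands upright on the table, the block is home against the end stop, and the square lies flush with its blade edge within about 1 mm of the scored line. I pressed the block home a second time after laying the square, because placing it had nudged the block about 1 mm off. I did not go near the bystanders, but my last check did not pick up the cup.

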